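# Flip a spectacle frame front in its work tray

## Robot

A 6-joint arm with a two-finger parallel gripper is mounted at the origin on the work surface. World frame = base frame: x ahead of the robot, y to its left, z up, the work surface at z = 0. Lengths are in mm, angles in degrees, forces in N, time in s.
With the tool pointing down it reaches from about 350 to 800 mm from the base axis. Payload 7.3 kg.
Tool frame: the origin (TCP) lies midway between the tips of the shut fingers; the grasp point (between the pads) lies arm.grasp_offset behind it (arm.grasp_offset is the distance from the TCP to the grasp point, in mm); z points along the fingers, y is the line along which they close (so a half turn about z gives the same grasp; the last joint's range is limited). The gripper opens to 85 mm and grips with 20 to 120 N. Pads are 22 mm wide; open, the fingers measure 114 mm over their backs; the gripper's body (76 mm by 85 mm) begins 54 mm behind the grasp point. The pads swing forward as they close: fully open they stand 13 mm farther back than shut.
Start: joints at [-80.558, 19.595, 87.324, -0, 73.075, -8.365], TCP at [160.578, -499.859, 231.322] pointing down, gripper open.
Joint ranges: [-145.02, 145.02], [-44.19, 115.74], [2.07, 154.8], [-57.11, 237.11], [16.16, 152.29], [-177.93, 177.93]. Speed limits (degrees/s): [147.25, 147.25, 180, 180, 180, 180].

## Interface

Orientations are given as [roll, pitch, yaw] about the fixed x, y, z axes, in that order (R = Rz(yaw) Ry(pitch) Rx(roll)).
In Python, from rig import arm, imaging gives the robot as it stands. The module is installed in compiled form; this text tells all that it offers.
- The arm moves only by the tool apply_moves, never from a script. Its argument "targets" is a list of rows, each an object of numbers: "ax", "ay", "az": the turn, a rotation vector about the world's x, y, z normalised to -1 to 1, where 1 is 2 rad; "dx", "dy", "dz": the shift along the world's x, y, z normalised to -1 to 1, where 1 is 5 cm; "gripper": the gripper command: -1 is fully open, 1 is shut, values between are in proportion. In form: [{"ax": .., "ay": .., "az": .., "dx": .., "dy": .., "dz": .., "gripper": ..}, ...]. A call has 1 to 12 rows; each row shifts and turns the commanded pose from where the row before left it; what a row does not reach is not made up. A row lasts 1/10 s, in which the tool goes at most 50 mm and 8.59 degrees, less where a joint would pass 70% of its speed; a pose out of reach is approached as far as the arm can. A call with a number of a shift or a turn outside -1 to 1 is refused whole. A call with a gripper value outside its range is refused whole. The fingers move at their own pace and stop on an object; "grip_force" is the grip in N (left out, the last holds). Time passes only in rows, so rows that do not move let the fingers close. It gives the time, the measured TCP pose, the force, the opening and the grip force at its end, in the units of the state.
- arm.read_state(): the state, without advancing time (a new reading comes with each control period).
- imaging.snapshot(name): name is "scene" or "side" or "wrist"; returns a dict with "frame" (480x640x3 uint8, red, green, blue), "range_z" (480x640 float32, mm along the optical axis (not along the pixel's ray), 0 where there is no reading), "fx", "fy", "cx", "cy" (pixels), "cam_to_world" (4x4, takes a point from camera to world coordinates). Camera axes: x right, y up, looking along -z (the intrinsics and any distortion apply to the point x, -y, -z); pixel columns grow to the right and rows downward; lengths in mm; the calibration is good to about 2 mm. A picture is of the moment at which its call begins.
- arm.job_done(): hands the job in; it is judged then, once.
The state is a dict: "time": time; "q": joint angles; "qvel": joint speeds; "joint_torque": joint torques, N m; "eef_pos": TCP position; "tool_rot": TCP orientation; "wrist_force": force on the tool from outside, world axes, zero at the start; "ft_torque": the same for the moment, N m; "grip_width": finger opening in mm; "grip_force": force on a finger pad.
Only numpy, scipy, OpenCV 4.12 (cv2) and the standard library are available. Lean on these libraries where they do the work, as an engineer would, in place of code of your own. Each camera call takes 0.05 s, during which the arm holds its last target. There are 200 camera calls.

## Task

The spectacle frame front lies face up in the steel tray. Without gripping it or picking it up, push it gently by its brow edge against the tray's far wall until it rides up and stands leaning on that wall, then tip its raised edge back over towards you with the fingertips, so that it ends up lying flat and face down on the floor of the tray. Leave everything else where it is.

Things in the scene. Friction and masses are not known exactly. Their poses are not given: they have to be found in the camera images.
- tray: Stainless tray screwed to the bench, floor lined with cork. Origin: middle of its underside, at bench height; x to its far wall, y left along it, z up. Cork top 3 mm above the bench, 190 (x) by 300 mm (y) between the wall feet. All walls are smooth and flare outwards: a cove at the foot (25 then 43 degrees, 11 mm out, 8 mm up), then 60 degrees up to a rolled rim. The bench beyond the far wall is clear.
- far_foot (a point): Middle of the foot of the tray's far wall, at the height of the cork, 3 mm above the bench, where the cove begins; 95 mm along x from the tray's origin. Axes as the tray's. Pushing the frame front's brow edge farther than this foot only jams it against the rigid wall.
- far_rim (a point): Top of the rim (5 mm thick, rolled outwards) at the middle of the tray's far wall, 22 mm farther out than the foot, 26 mm above the bench. Axes as the tray's. The frame front, pushed square on with its brow edge to the foot, stands up steeply; let go, it settles leaning on this rim at 40 to 50 degrees, lower rims about 17 mm higher than this rim and 10 mm beyond it: room for fingertips behind.
- front: Flat black spectacle front without lenses: 54 (x) by 146 (y) by 6 mm, 28 g. Origin mid-back; x from the straight brow to the lower rims, z out of the face (up at the start; two round pins at each end). Lies brow nearest the robot, brow edge within 0.2 rad of the far wall's line, lower rims 20 to 70 mm short of its foot. Eye openings about 49 by 39 mm, 38 mm to either side of the middle.
- brow_edge (a point): Middle of the straight brow edge of the frame front, at half its thickness (27 mm from its origin along -x, 3 mm along z). The brow bar is 8 mm wide and runs the full 146 mm. Axes as the frame front's.
- lower_edge (a point): Middle of the line touching both lower rims, at half thickness (27 mm from the frame front's origin along +x, 3 mm along z). It lies in the nose gap (14 mm wide and widening); the rims, 6.5 mm wide, reach this line 38 mm to either side. Drawn back past upright over the brow edge, the frame front topples on its face; the cork holds the brow edge. Axes as the frame front's.
- tin: Round aluminium screw tin, 37 mm across and 27 mm high, in the near left corner of the tray; origin at the centre of its underside. To be left alone.
- jar: Glass jar with a brass lid, 62 mm across and 78 mm high, on the bench beside the tray; origin at the centre of its underside. To be left alone.
- temple: Black temple arm of a pair of spectacles lying on its edge, 137 mm long (x), 5 mm wide, 12 mm high, on the bench beside the tray; origin at bench height near its middle. To be left alone.
- screwdriver: Screwdriver with a wooden handle, 150 mm long (x), lying on the bench to the left of the tray; origin at bench height at its middle. To be left alone.
Things that resemble listed ones, but are neither listed nor needed, are in the scene too. Of the things shaped like the front, the black one is meant.

How it is judged (in metres and radians):
On the way:
1. the frame front stands leaning on the far wall of the tray, its brow edge down near the foot of that wall and its face towards the robot (angle between front's own z axis and vertical between 0.5 and 1.5 rad and x of brow_edge in the frame of tray above 0.07 m and z of brow_edge in the frame of tray below 0.015 m and x of lower_edge in the frame of tray above 0.105 m), for 0.2 s.
At the end, for the whole second after the job is handed in: The frame front lies face down (within 7 degrees of level), wholly inside the tray on its floor, at rest (angle between front's own z axis and vertical above 3.02 rad and height (world z) of front below 0.015 m and x of front in the frame of tray between -0.075 and 0.085 m and y of front in the frame of tray between -0.08 and 0.08 m and linear speed of front below 0.02 m/s and angular speed of front below 0.3 rad/s); the robot touches nothing.
It fails at once if the frame front is lifted or carried: both its brow edge and its lower edge are more than 30 mm above the bench at once (height (world z) of each of brow_edge, lower_edge above 0.03 m).
It fails at once if the fingers grip or press the frame front with more than 30 N in all (contact force between the fingers and front above 30 N).
It fails at once if the tin, the jar, the temple arm or the screwdriver is moved by more than 15 mm (distance of any of tin, jar, temple, screwdriver from where it was at the start of the episode above 0.015 m).
It also fails if it takes over 45 s, if anything falls off the work surface, if the arm or the gripper's body presses on something with over 40 N, if the wrist force passes 120 N, or if a joint passes its speed limit or range.

## Working session

There is one attempt and no reset: what is moved stays moved. The work goes in short steps, Python scripts to look and compute and a tool call to move; the robot and the scene stay as the last step left them, time stands still between calls to the robot, and variables do not carry over. Pictures are saved under pics/ and viewed, at most 10 in all, crops included, and the job is handed in when it is done.

Besides the shell and the picture viewer there is one more tool, called after "Call:" by a JSON object that holds its "op" and its "data", one argument or row to a line. apply_moves: Moves the arm, as the interface text tells. Scaled input: -1 to 1 covers 5 cm each way for a shift and 2 rad each way for a turn. Its arguments: {"type":"object","properties":{"targets":{"type":"array","items":{"type":"object","properties":{"ax":{"type":"number","minimum":-1,"maximum":1},"ay":{"type":"number","minimum":-1,"maximum":1},"az":{"type":"number","minimum":-1,"maximum":1},"dx":{"type":"number","minimum":-1,"maximum":1},"dy":{"type":"number","minimum":-1,"maximum":1},"dz":{"type":"number","minimum":-1,"maximum":1},"gripper":{"type":"number"}}}},"grip_force":{"type":"number"}},"required":["targets"]}

```bash
mkdir -p pics; cat > h.py <<'E'
import numpy as np, cv2
from rig import arm, imaging
def snap(n, save=None):
    s=imaging.snapshot(n)
    if save: cv2.imwrite(f"pics/{save}.png", s["frame"][:,:,::-1])
    return s
def ray(s,u,v):
    d=np.array([(u-s["cx"])/s["fx"],-(v-s["cy"])/s["fy"],-1.0]); T=np.array(s["cam_to_world"])
    return T[:3,3], T[:3,:3]@d
def onplane(s,u,v,z):
    o,d=ray(s,u,v); return o+d*(z-o[2])/d[2]
def cloud(s):
    v,u=np.mgrid[0:480,0:640]; r=s["range_z"]
    p=np.stack([(u-s["cx"])/s["fx"]*r,-(v-s["cy"])/s["fy"]*r,-r],-1); T=np.array(s["cam_to_world"])
    return p@T[:3,:3].T+T[:3,3]
E
python3 - <<'E'
from h import *
s=snap("scene","s1"); t=snap("side","d1")
for a in (s,t): print({k:a[k] for k in a if k not in("frame","range_z")})
print(arm.read_state(), arm.grasp_offset)
E
```

```text
{'fx': 623.1951129519261, 'fy': 623.1951129519261, 'cx': 330.4897894769604, 'cy': 234.88445808591345, 'cam_to_world': array([[-5.48232344e-01, -5.45434204e-01,  6.33989610e-01,
         1.52295426e+03],
       [ 8.36094051e-01, -3.39591119e-01,  4.30841745e-01,
         7.11699977e+02],
       [-1.96985828e-02,  7.66276322e-01,  6.42209129e-01,
         1.00767151e+03],
       [ 0.00000000e+00,  0.00000000e+00,  0.00000000e+00,
         1.00000000e+00]])}
{'fx': 540.4928265317168, 'fy': 540.4928265317168, 'cx': 320.4243632241507, 'cy': 243.88034241508794, 'cam_to_world': array([[ 9.65714808e-01,  1.85961192e-01, -1.81144539e-01,
         4.15391714e+02],
       [-2.58734462e-01,  6.32338240e-01, -7.30208757e-01,
        -6.57838520e+02],
       [-2.12458722e-02,  7.52041744e-01,  6.58772971e-01,
         7.37788678e+02],
       [ 0.00000000e+00,  0.00000000e+00,  0.00000000e+00,
         1.00000000e+00]])}
{'time': 0.1, 'q': array([-8.05575303e+01,  1.96325377e+01,  8.73727714e+01,  4.63507714e-04,
        7.30750475e+01, -8.36372111e+00]), 'qvel': array([-0.08089077, -0.0103309 , -0.18614578,  0.03836237, -0.0548316 ,
        0.01294412]), 'joint_torque': array([ 1.83019631e-03, -4.34447658e+01, -2.46490824e+01, -1.68629335e-04,
        4.71439838e-03,  7.87504462e-08]), 'eef_pos': array([ 160.51953199, -499.47334752,  230.6884358 ]), 'tool_rot': array([-1.79920562e+02, -1.21269284e-02,  1.78060471e+01]), 'wrist_force': array([-0.53077937, -0.19311109,  1.30117713]), 'ft_torque': array([-0.00991097,  0.01207964,  0.03803778]), 'grip_force': 0.0, 'grip_width': 85.85073573186402} 18.700000000000003
```

View pics/s1.png

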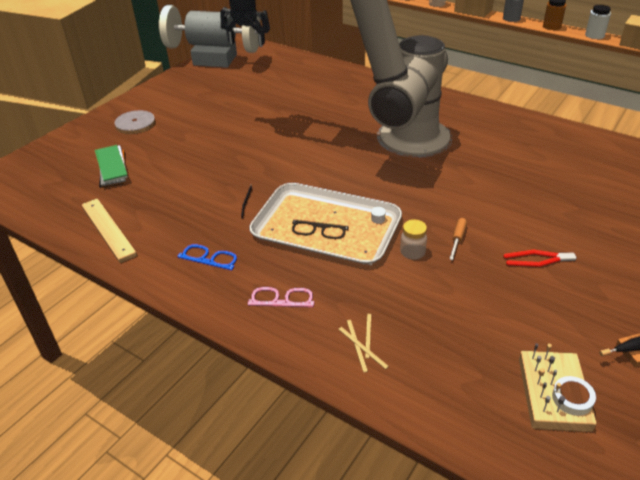

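View pics/d1.png

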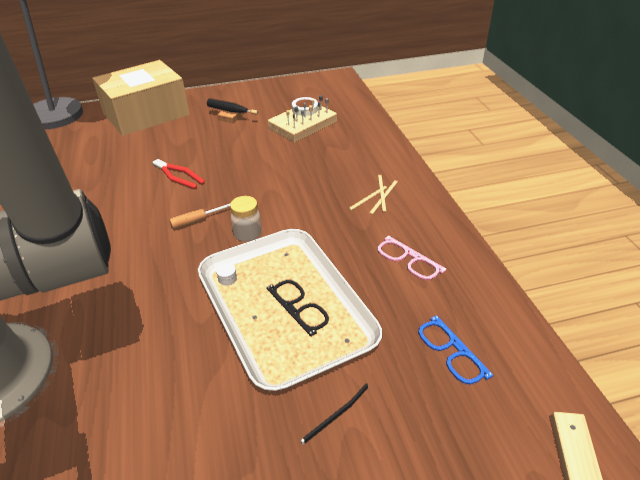

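The things shaped like the front, in the side view, are a black one in the tray (298,308), a pink one (411,257) and a blue one (455,350). The black one, lying on the cork, fits the description. The tin is at (227,272) and the jar at (245,218). Next I'll measure, with a crop to confirm.

```bash
cat > m.py <<'E'
from h import *
def front_mask(s,box):
    f=s["frame"].astype(int); m=(f.max(2)<70).astype(np.uint8); k=np.zeros_like(m); u0,v0,u1,v1=box; k[v0:v1,u0:u1]=1
    m*=k; n,l,st,_=cv2.connectedComponentsWithStats(m,connectivity=8); i=1+st[1:,4].argmax(); return (l==i).astype(np.uint8)
E
python3 - <<'E'
from m import *
t=snap("side"); s=snap("scene")
im=t["frame"][225:395,190:390,::-1]; cv2.imwrite("pics/c1.png",cv2.resize(im,None,fx=3.5,fy=3.5,interpolation=cv2.INTER_CUBIC))
for n,a,box,seed in(("side",t,(255,270,340,345),(262,330)),("scene",s,(285,212,355,245),(300,215))):
    m=front_mask(a,box); v,u=np.nonzero(m)
    P=onplane
    pts=np.array([onplane(a,x,y,9)[:2] for x,y in zip(u,v)]).astype(np.float32)
    print(n,"front",len(u),cv2.minAreaRect(pts)); 
    # heights
    c=cloud(a); print(" z med",np.median(c[v,u,2]))
    # rim: points by height
    z=c[...,2]; x=c[...,0];y=c[...,1]
    f=a["frame"].astype(int); gray=(f.max(2)-f.min(2)<35)&(f.min(2)>110)
    reg=(z>20)&(z<32)&gray
    n_,l,st,ce=cv2.connectedComponentsWithStats(reg.astype(np.uint8),connectivity=8); i=1+st[1:,4].argmax()
    vv,uu=np.nonzero(l==i); q=c[vv,uu]; print(" rim",len(q),np.median(q[:,2]),cv2.minAreaRect(q[:,:2].astype(np.float32)))
    cr=cv2.minAreaRect(q[:,:2].astype(np.float32)); print(cv2.boxPoints(cr).round(1).tolist())
    # cork height
    R=(abs(x-cr[0][0])<60)&(abs(y-cr[0][1])<60)&(f[...,0]-f[...,2]>60); print(" cork z",np.median(z[R]))
E
```

```text
side front 619 ((535.9686889648438, -0.36388397216796875), (52.12983703613281, 142.11395263671875), 21.18328857421875)
 z med 8.197324513701574
 rim 1930 24.518328902641827 ((510.09027099609375, 11.18353271484375), (238.46560668945312, 349.5073547363281), 12.068033218383789)
[[357.0, 157.10000610351562], [430.0, -184.60000610351562], [663.2000122070312, -134.8000030517578], [590.2000122070312, 207.0]]
 cork z 2.7533538234051207
scene front 44 ((522.4559326171875, -5.617654800415039), (14.451675415039062, 50.399864196777344), 19.176979064941406)
 z med 12.148595777178343
 rim 919 25.508496184957608 ((507.0166320800781, 10.2166748046875), (239.90830993652344, 350.390869140625), 13.335474014282227)
[[349.8999938964844, 153.0], [430.70001220703125, -187.89999389648438], [664.0999755859375, -132.60000610351562], [583.2999877929688, 208.39999389648438]]
 cork z 6.6144300134399145
```

View pics/c1.png

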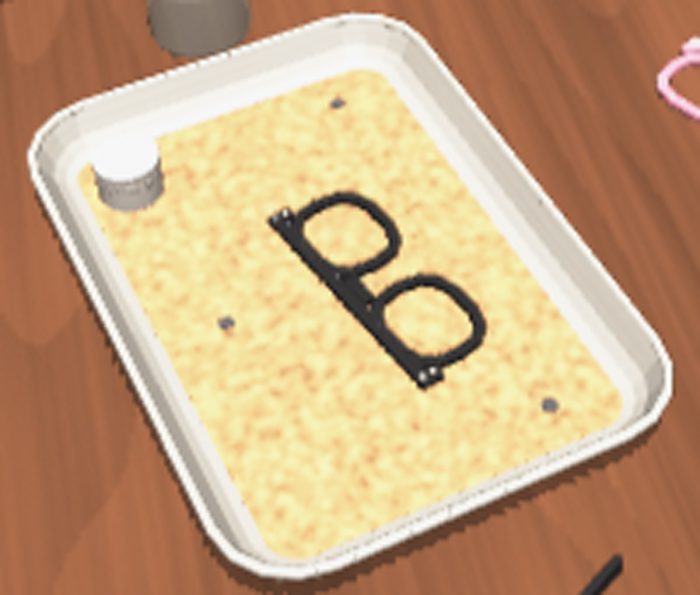

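The crop confirms it: the black front has its brow bar from about (275,215) to (430,380) in the crop and its lower rims towards the far (right-hand) wall. Next I move over the tray for a look from near.

Call:
{"op": "apply_moves", "data": {
  "targets": [
    {"dx": 0.47,"dy": 0.71,"dz": 0.1,"az": -0.046,"gripper": -1},
    {"dx": 0.47,"dy": 0.71,"dz": 0.1},
    {"dx": 0.47,"dy": 0.71,"dz": 0.1},
    {"dx": 0.47,"dy": 0.71,"dz": 0.1},
    {"dx": 0.47,"dy": 0.71,"dz": 0.1},
    {"dx": 0.47,"dy": 0.71,"dz": 0.1},
    {"dx": 0.47,"dy": 0.71,"dz": 0.1},
    {"dx": 0.47,"dy": 0.71,"dz": 0.1},
    {"dx": 0.47,"dy": 0.71,"dz": 0.1},
    {"dx": 0.47,"dy": 0.71,"dz": 0.1},
    {"dx": 0.47,"dy": 0.71,"dz": 0.1},
    {"dx": 0.47,"dy": 0.71,"dz": 0.1}
  ]
}}

```text
$.targets[0]: bad value
```

Call:
{"op": "apply_moves", "data": {
  "targets": [
    {"dx": 0.4,"dy": 0.7},
    {"dx": 0.2,"dy": 0.5},
    {},
    {}
  ]
}}

```text
$.targets[0]: bad value
```

```bash
python3 - <<'E'
from m import *
a=snap("wrist","w1"); print(a["cam_to_world"],a["fx"]); s=arm.read_state(); print(s["eef_pos"],s["tool_rot"],s["time"])
E
```

```text
[[ 3.06506671e-01  9.08812505e-01  2.83043267e-01  2.31688929e+02]
 [-9.51868136e-01  2.92905985e-01  9.02947139e-02 -4.76424634e+02]
 [-8.44101896e-04 -2.97095799e-01  9.54847304e-01  3.72866337e+02]
 [ 0.00000000e+00  0.00000000e+00  0.00000000e+00  1.00000000e+00]] 365.9790943470505
[ 160.53166858 -499.66844076  230.97762871] [-1.79959250e+02 -5.97556110e-03  1.78066319e+01] 0.25
```

View pics/w1.png

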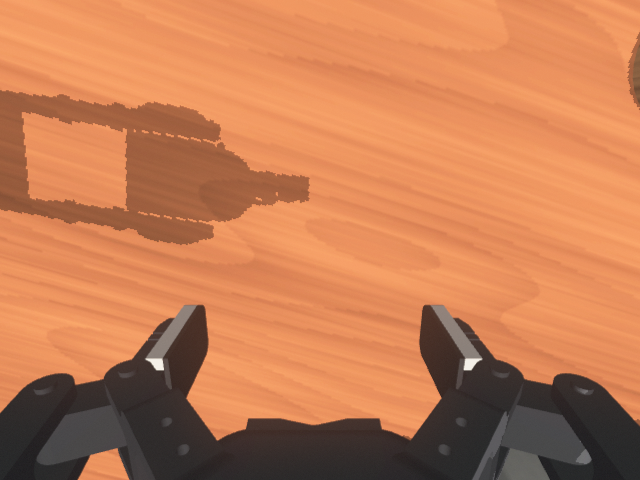

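The move was refused because each row must give every field. The picture shows only bare bench, with the open fingers at (190,330) and (435,330). I'll send it again in full.

Call:
{"op": "apply_moves", "data": {
  "targets": [
    {"ax": 0,"ay": 0,"az": -0.046,"dx": 0.4,"dy": 0.7,"dz": 0.1,"gripper": -1},
    {"ax": 0,"ay": 0,"az": 0,"dx": 0.4,"dy": 0.7,"dz": 0.1,"gripper": -1},
    {"ax": 0,"ay": 0,"az": 0,"dx": 0.4,"dy": 0.7,"dz": 0.1,"gripper": -1},
    {"ax": 0,"ay": 0,"az": 0,"dx": 0.4,"dy": 0.7,"dz": 0.1,"gripper": -1},
    {"ax": 0,"ay": 0,"az": 0,"dx": 0.4,"dy": 0.7,"dz": 0.1,"gripper": -1},
    {"ax": 0,"ay": 0,"az": 0,"dx": 0.4,"dy": 0.7,"dz": 0.1,"gripper": -1},
    {"ax": 0,"ay": 0,"az": 0,"dx": 0.4,"dy": 0.7,"dz": 0.1,"gripper": -1},
    {"ax": 0,"ay": 0,"az": 0,"dx": 0.4,"dy": 0.7,"dz": 0.1,"gripper": -1},
    {"ax": 0,"ay": 0,"az": 0,"dx": 0.4,"dy": 0.7,"dz": 0,"gripper": -1},
    {"ax": 0,"ay": 0,"az": 0,"dx": 0.4,"dy": 0.7,"dz": 0,"gripper": -1},
    {"ax": 0,"ay": 0,"az": 0,"dx": 0.4,"dy": 0.7,"dz": 0,"gripper": -1},
    {"ax": 0,"ay": 0,"az": 0,"dx": 0.4,"dy": 0.7,"dz": 0,"gripper": -1}
  ]
}}

```text
time: 1.45
eef_pos: [401.1, -78.3, 271.5]
tool_rot: [180.0, -0.0, 12.5]
wrist_force: [0.7, 0.1, 0.3]
grip_width: 85.4
grip_force: 0.0
```

Call:
{"op": "apply_moves", "data": {
  "targets": [
    {"ax": 0,"ay": 0,"az": 0,"dx": 0.4,"dy": 0.7,"dz": 0,"gripper": -1},
    {"ax": 0,"ay": 0,"az": 0,"dx": 0.2,"dy": 0.5,"dz": 0,"gripper": -1},
    {"ax": 0,"ay": 0,"az": 0,"dx": 0,"dy": 0,"dz": 0,"gripper": -1},
    {"ax": 0,"ay": 0,"az": 0,"dx": 0,"dy": 0,"dz": 0,"gripper": -1}
  ]
}}

```text
time: 1.85
eef_pos: [430.4, -19.6, 271.2]
tool_rot: [180.0, 0.0, 12.6]
wrist_force: [-0.2, 0.0, -0.4]
grip_width: 85.4
grip_force: 0.0
```

```bash
python3 - <<'E'
from m import *
a=snap("wrist","w2"); s=arm.read_state(); print(s["eef_pos"],s["tool_rot"],s["time"],s["qvel"].max())
np.savez("w2.npz",**a)
E
```

```text
[430.28806091 -20.16152306 271.18771347] [1.79983568e+02 3.26718698e-02 1.25612902e+01] 1.9 0.1271594302357742
```

View pics/w2.png

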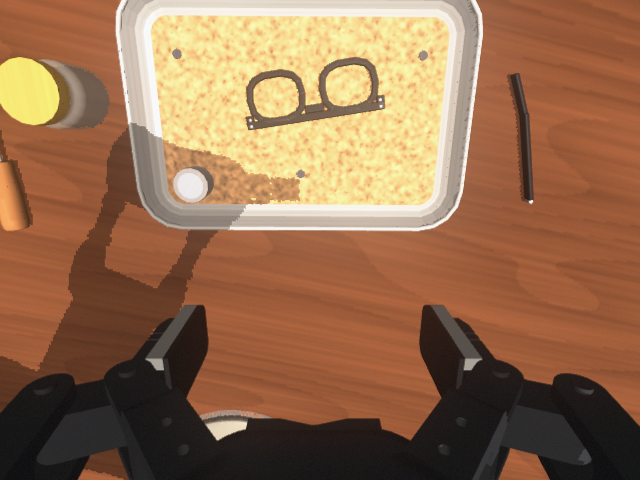

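The wrist view shows the tray with the cork's far edge near row 14 and its near edge near row 206. The front's brow runs from (250,125) to (384,102), and the tin is at (192,184). Now I fit the cork lines and the front.

```bash
cat >> m.py <<'E'
def linefit(p):
    vx,vy,x0,y0=cv2.fitLine(np.float32(p),cv2.DIST_HUBER,0,.01,.01).ravel(); return np.array([x0,y0]),np.array([vx,vy])
E
python3 - <<'E'
from m import *
a=dict(np.load("w2.npz")); f=a["frame"].astype(int)
hsv=cv2.cvtColor(a["frame"],cv2.COLOR_RGB2HSV)
cork=(hsv[...,1]>60)
far=[];near=[]
for u in range(190,420,5):
    col=cork[:,u]; v=np.nonzero(col[5:60])[0][0]+5; far.append(onplane(a,u,v,3)[:2])
for u in range(320,430,5):
    col=cork[:,u]; v=np.nonzero(~col[190:225])[0][0]+190; near.append(onplane(a,u,v,3)[:2])
L=[];Rr=[]
for v in range(40,120,5):
    r=cork[v]; L.append(onplane(a,np.nonzero(r[135:180])[0][0]+135,v,3)[:2]); Rr.append(onplane(a,np.nonzero(~r[435:470])[0][0]+435,v,3)[:2])
for n,p in(("far",far),("near",near),("L",L),("R",Rr)):
    c,d=linefit(p); print(n,c.round(1),np.degrees(np.arctan2(d[1],d[0])).round(2),np.std((np.array(p)-c)@[-d[1],d[0]]).round(2))
m=front_mask(a,(235,45,400,140)); v,u=np.nonzero(m); q=np.float32([onplane(a,x,y,8)[:2] for x,y in zip(u,v)]); r=cv2.minAreaRect(q); print(len(u),r,cv2.boxPoints(r))
E
```

```text
far [598.   44.9] -77.63 0.28
near [434.1 -88.3] -77.68 0.83
L [513.6 165.6] 12.22 0.31
R [ 581.9 -124.7] 12.0 0.29Traceback (most recent call last):
  File "<stdin>", line 15, in <module>
  File "m.py", line 4, in front_mask
    m*=k; n,l,st,_=cv2.connectedComponentsWithStats(m,connectivity=8); i=1+st[1:,4].argmax(); return (l==i).astype(np.uint8)
                                                                           ~~~~~~~~~~~~~~~^^
ValueError: attempt to get argmax of an empty sequence
```

```bash
cat >> m.py <<'E'
A=np.radians(12.25); E1=np.array([np.cos(A),np.sin(A)]); E2=np.array([-np.sin(A),np.cos(A)])
O=499.6*E1-96.7*E2
def tr(p): p=np.asarray(p)[...,:2]-O; return np.stack([p@E1,p@E2],-1)
E
python3 - <<'E'
from m import *
a=dict(np.load("w2.npz")); h=cv2.cvtColor(a["frame"],cv2.COLOR_RGB2HSV)
m=((h[...,2]<110)).astype(np.uint8); k=np.zeros_like(m); k[45:140,235:400]=1; m*=k
n,l,st,_=cv2.connectedComponentsWithStats(m); i=1+st[1:,4].argmax(); v,u=np.nonzero(l==i)
q=np.float32([tr(onplane(a,x,y,8)) for x,y in zip(u,v)]); r=cv2.minAreaRect(q); print(O,len(u),r,cv2.boxPoints(r))
s=arm.read_state(); print("tcp tray",tr(s["eef_pos"]))
E
```

```text
[508.74224169  11.50571701] 40 ((41.562191009521484, -66.62657928466797), (34.016815185546875, 9.527144432067871), 37.37204360961914) [[ 25.153996 -73.16482 ]
 [ 30.936855 -80.73614 ]
 [ 57.970387 -60.08834 ]
 [ 52.187527 -52.51702 ]]
tcp tray [-83.38694717 -14.29998661]
```

```bash
python3 - <<'E'
from m import *
a=dict(np.load("w2.npz")); f=a["frame"]; print(f[110,320],f[113,310:330:4],f[130,300])
m=((f.max(2)<150)).astype(np.uint8); k=np.zeros_like(m); k[50:135,240:392]=1; m*=k
n,l,st,_=cv2.connectedComponentsWithStats(m); i=1+st[1:,4].argmax(); v,u=np.nonzero(l==i)
q=np.float32([tr(onplane(a,x,y,8)) for x,y in zip(u,v)]); r=cv2.minAreaRect(q); print(O,len(u),r,cv2.boxPoints(r))
E
```

```text
[112  90  72] [[113  91  74]
 [116  94  78]
 [118  98  81]
 [119 100  83]
 [121 101  84]] [248 243 170]
[508.74224169  11.50571701] 2984 ((24.055828094482422, -11.198623657226562), (53.005462646484375, 144.9058074951172), 8.958308219909668) [[-13.405677  56.2436  ]
 [  9.158434 -86.89463 ]
 [ 61.517334 -78.64085 ]
 [ 38.953224  64.49738 ]]
```

The front's centre is at tray (24,-11) with a yaw of +9° to the wall, and its measured size is 53×145, as it should be. I descend behind the brow with the fingers open.

Call:
{"op": "apply_moves", "data": {
  "targets": [
    {"ax": 0,"ay": 0,"az": -0.002,"dx": 0.47,"dy": 0.11,"dz": 0,"gripper": -1},
    {"ax": 0,"ay": 0,"az": 0,"dx": 0.47,"dy": 0.11,"dz": -0.5,"gripper": -1},
    {"ax": 0,"ay": 0,"az": 0,"dx": 0,"dy": 0,"dz": -0.8,"gripper": -1},
    {"ax": 0,"ay": 0,"az": 0,"dx": 0,"dy": 0,"dz": -0.8,"gripper": -1},
    {"ax": 0,"ay": 0,"az": 0,"dx": 0,"dy": 0,"dz": -0.8,"gripper": -1},
    {"ax": 0,"ay": 0,"az": 0,"dx": 0,"dy": 0,"dz": -0.8,"gripper": -1},
    {"ax": 0,"ay": 0,"az": 0,"dx": 0,"dy": 0,"dz": -0.8,"gripper": -1},
    {"ax": 0,"ay": 0,"az": 0,"dx": 0,"dy": 0,"dz": -0.6,"gripper": -1},
    {"ax": 0,"ay": 0,"az": 0,"dx": 0,"dy": 0,"dz": -0.1,"gripper": -1},
    {"ax": 0,"ay": 0,"az": 0,"dx": 0,"dy": 0,"dz": 0,"gripper": -1},
    {"ax": 0,"ay": 0,"az": 0,"dx": 0,"dy": 0,"dz": 0,"gripper": -1}
  ]
}}

```text
time: 3.0
eef_pos: [478.6, -9.6, 12.8]
tool_rot: [179.9, -0.1, 12.3]
wrist_force: [0.6, -0.3, 0.4]
grip_width: 85.4
grip_force: 0.0
```

```bash
python3 - <<'E'
from m import *
t=snap("side"); a=snap("wrist")
A_=cv2.resize(t["frame"][220:400,190:390],None,fx=2,fy=2,interpolation=2)
B=cv2.resize(a["frame"],(480,360)); cv2.imwrite("pics/p3.png",np.hstack([A_,B])[:,:,::-1][:,:800])
s=arm.read_state(); print(tr(s["eef_pos"]),s["eef_pos"],s["wrist_force"])
E
```

```text
[-33.70125779 -13.99015145] [478.77672201  -9.3165486   12.98742098] [ 0.16573646  0.27647024 -0.44934435]
```

View pics/p3.png

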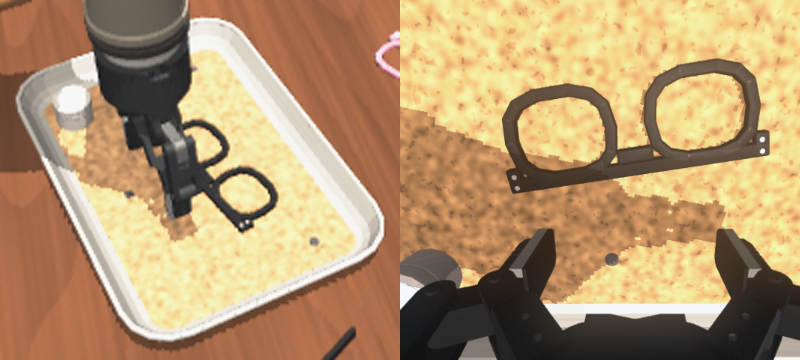

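The fingers, at (540,250) and (730,250) in the composite, straddle the space behind the brow and are clear of it. I lower to just above the cork and feel for it.

Call:
{"op": "apply_moves", "data": {
  "targets": [
    {"ax": 0,"ay": 0,"az": 0,"dx": 0,"dy": 0,"dz": -0.2,"gripper": -1},
    {"ax": 0,"ay": 0,"az": 0,"dx": 0,"dy": 0,"dz": -0.16,"gripper": -1},
    {"ax": 0,"ay": 0,"az": 0,"dx": 0,"dy": 0,"dz": 0,"gripper": -1},
    {"ax": 0,"ay": 0,"az": 0,"dx": 0,"dy": 0,"dz": 0,"gripper": -1}
  ]
}}

```text
time: 3.5
eef_pos: [477.3, -8.8, -7.0]
tool_rot: [-180.0, 0.1, 12.3]
wrist_force: [-0.2, 0.5, -0.1]
grip_width: 85.4
grip_force: 0.0
```

Call:
{"op": "apply_moves", "data": {
  "targets": [
    {"ax": 0,"ay": 0,"az": 0,"dx": 0,"dy": 0,"dz": -0.04,"gripper": -1},
    {"ax": 0,"ay": 0,"az": 0,"dx": 0,"dy": 0,"dz": 0,"gripper": -1}
  ]
}}

```text
time: 3.7
eef_pos: [477.6, -8.8, -8.8]
tool_rot: [180.0, 0.0, 12.3]
wrist_force: [-0.1, -0.1, 0.7]
grip_width: 84.8
grip_force: 0.0
```

Call:
{"op": "apply_moves", "data": {
  "targets": [
    {"ax": 0,"ay": 0,"az": 0,"dx": 0,"dy": 0,"dz": -0.03,"gripper": -1},
    {"ax": 0,"ay": 0,"az": 0,"dx": 0,"dy": 0,"dz": 0,"gripper": -1}
  ]
}}

```text
time: 3.9
eef_pos: [477.7, -8.9, -10.1]
tool_rot: [180.0, -0.0, 12.3]
wrist_force: [0.2, 0.4, -0.1]
grip_width: 85.4
grip_force: 0.0
```

Call:
{"op": "apply_moves", "data": {
  "targets": [
    {"ax": 0,"ay": 0,"az": 0,"dx": 0,"dy": 0,"dz": -0.02,"gripper": -1},
    {"ax": 0,"ay": 0,"az": 0,"dx": 0,"dy": 0,"dz": 0,"gripper": -1}
  ]
}}

```text
time: 4.1
eef_pos: [477.7, -8.9, -10.2]
tool_rot: [180.0, -0.0, 12.3]
wrist_force: [-2.9, -0.1, 13.0]
grip_width: 85.6
grip_force: 6.3
```

Call:
{"op": "apply_moves", "data": {
  "targets": [
    {"ax": 0,"ay": 0,"az": 0,"dx": 0,"dy": 0,"dz": -0.02,"gripper": -1},
    {"ax": 0,"ay": 0,"az": 0,"dx": 0,"dy": 0,"dz": 0,"gripper": -1}
  ]
}}

```text
time: 4.3
eef_pos: [477.7, -8.9, -10.2]
tool_rot: [180.0, -0.1, 12.3]
wrist_force: [-7.1, 0.5, 24.6]
grip_width: 85.4
grip_force: 12.1
```

The floor is at TCP z = -10.2. I raise about 2 mm clear of it and start pushing.

Call:
{"op": "apply_moves", "data": {
  "targets": [
    {"ax": 0,"ay": 0,"az": 0,"dx": 0,"dy": 0,"dz": 0.08,"gripper": -1},
    {"ax": 0,"ay": 0,"az": 0,"dx": 0.1,"dy": 0.022,"dz": 0,"gripper": -1},
    {"ax": 0,"ay": 0,"az": 0,"dx": 0.1,"dy": 0.022,"dz": 0,"gripper": -1},
    {"ax": 0,"ay": 0,"az": 0,"dx": 0.1,"dy": 0.022,"dz": 0,"gripper": -1},
    {"ax": 0,"ay": 0,"az": 0,"dx": 0.1,"dy": 0.022,"dz": 0,"gripper": -1},
    {"ax": 0,"ay": 0,"az": 0,"dx": 0.1,"dy": 0.022,"dz": 0,"gripper": -1},
    {"ax": 0,"ay": 0,"az": 0,"dx": 0.1,"dy": 0.022,"dz": 0,"gripper": -1},
    {"ax": 0,"ay": 0,"az": 0,"dx": 0.1,"dy": 0.022,"dz": 0,"gripper": -1},
    {"ax": 0,"ay": 0,"az": 0,"dx": 0.1,"dy": 0.022,"dz": 0,"gripper": -1},
    {"ax": 0,"ay": 0,"az": 0,"dx": 0.1,"dy": 0.022,"dz": 0,"gripper": -1},
    {"ax": 0,"ay": 0,"az": 0,"dx": 0.1,"dy": 0.022,"dz": 0,"gripper": -1},
    {"ax": 0,"ay": 0,"az": 0,"dx": 0.1,"dy": 0.022,"dz": 0,"gripper": -1}
  ]
}}

```text
time: 5.5
eef_pos: [533.0, 3.3, -8.2]
tool_rot: [180.0, 0.0, 12.3]
wrist_force: [-0.4, 0.8, -0.2]
grip_width: 85.7
grip_force: 0.0
```

```bash
cat > look.py <<'E'
from m import *; import sys
t=snap("side"); a=snap("wrist")
np.savez("last.npz",**{"t_"+k:t[k] for k in t},**{"a_"+k:a[k] for k in a})
A_=cv2.resize(t["frame"][220:400,190:390],None,fx=2,fy=2,interpolation=2)
B=cv2.resize(a["frame"],(480,360)); cv2.imwrite(f"pics/{sys.argv[1]}.png",np.hstack([A_,B])[:,:,::-1][:,:800])
s=arm.read_state(); print("tcp",tr(s["eef_pos"]),s["eef_pos"],s["wrist_force"],s["time"])
m=((a["frame"].max(2)<150)).astype(np.uint8); m[300:]=0
n,l,st,_=cv2.connectedComponentsWithStats(m)
for i in range(1,n):
    if st[i,4]>800:
        v,u=np.nonzero(l==i); q=np.float32([tr(onplane(a,x,y,8)) for x,y in zip(u,v)]); print(st[i],cv2.minAreaRect(q))
E
python3 look.py p4
```

```text
tcp [ 22.33799813 -13.23268857] [533.37930937   3.31394656  -8.12406351] [-0.44237274  0.74472783  0.34348886] 5.6
[ 339    0  301   40 7643] ((128.52203369140625, -66.8458251953125), (10.461701393127441, 92.6900634765625), 0.10612775385379791)
[  124   160   392   140 23549] ((60.766685485839844, -15.013076782226562), (51.75089645385742, 146.06405639648438), 0.08442691713571548)
```

View pics/p4.png

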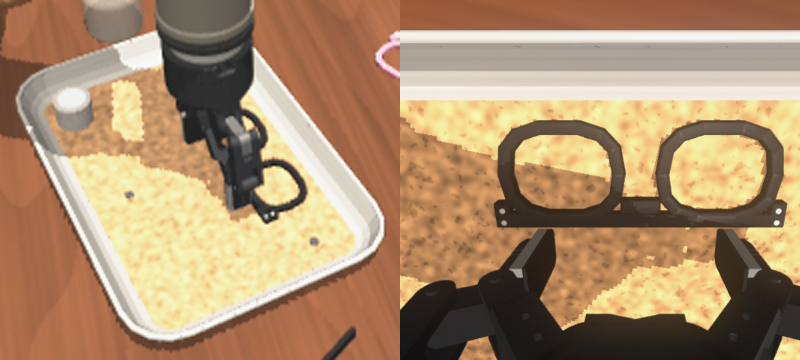

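The front is now square to the wall (0.1°), with the brow at row 225 of the wrist view and tray x ≈ 34. I keep pushing, more slowly.

Call:
{"op": "apply_moves", "data": {
  "targets": [
    {"ax": 0,"ay": 0,"az": 0,"dx": 0.08,"dy": 0.017,"dz": 0,"gripper": -1},
    {"ax": 0,"ay": 0,"az": 0,"dx": 0.08,"dy": 0.017,"dz": 0,"gripper": -1},
    {"ax": 0,"ay": 0,"az": 0,"dx": 0.08,"dy": 0.017,"dz": 0,"gripper": -1},
    {"ax": 0,"ay": 0,"az": 0,"dx": 0.08,"dy": 0.017,"dz": 0,"gripper": -1},
    {"ax": 0,"ay": 0,"az": 0,"dx": 0.08,"dy": 0.017,"dz": 0,"gripper": -1},
    {"ax": 0,"ay": 0,"az": 0,"dx": 0.08,"dy": 0.017,"dz": 0,"gripper": -1},
    {"ax": 0,"ay": 0,"az": 0,"dx": 0.06,"dy": 0.013,"dz": 0,"gripper": -1},
    {"ax": 0,"ay": 0,"az": 0,"dx": 0.06,"dy": 0.013,"dz": 0,"gripper": -1},
    {"ax": 0,"ay": 0,"az": 0,"dx": 0.06,"dy": 0.013,"dz": 0,"gripper": -1},
    {"ax": 0,"ay": 0,"az": 0,"dx": 0.06,"dy": 0.013,"dz": 0,"gripper": -1},
    {"ax": 0,"ay": 0,"az": 0,"dx": 0.06,"dy": 0.013,"dz": 0,"gripper": -1},
    {"ax": 0,"ay": 0,"az": 0,"dx": 0.06,"dy": 0.013,"dz": 0,"gripper": -1}
  ]
}}

```text
time: 6.8
eef_pos: [574.8, 12.3, -8.2]
tool_rot: [180.0, -0.0, 12.3]
wrist_force: [0.1, -0.4, -0.1]
grip_width: 85.4
grip_force: 0.1
```

```bash
python3 look.py p5
```

```text
tcp [ 64.98622176 -13.29787334] [575.07031089  12.29924679  -8.14767968] [ 0.10221627 -1.1673791  -0.7698246 ] 6.9
[  72    0  163   38 1275] ((172.7329559326172, 35.11634826660156), (48.863563537597656, 3.9934310913085938), 78.728515625)
[ 306    0  334   69 8081] ((171.18743896484375, -63.61860275268555), (105.88320922851562, 10.34237289428711), 79.20226287841797)
[    0    42   640   127 14485] ((145.20010375976562, -19.48638153076172), (210.87664794921875, 13.131858825683594), 79.66531372070312)
[    0   161   640   139 37735] ((101.22298431396484, -13.130599975585938), (225.13861083984375, 50.648250579833984), 88.91629028320312)
```

View pics/p5.png

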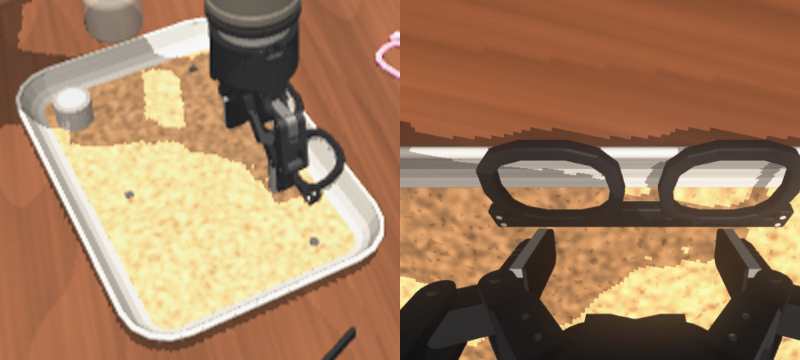

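The front is riding up the wall square, with its rims at row 150 above the far rim and its brow at row 225 still on the floor. I continue in 2 mm steps.

Call:
{"op": "apply_moves", "data": {
  "targets": [
    {"ax": 0,"ay": 0,"az": 0,"dx": 0.04,"dy": 0.009,"dz": 0,"gripper": -1},
    {"ax": 0,"ay": 0,"az": 0,"dx": 0.04,"dy": 0.009,"dz": 0,"gripper": -1},
    {"ax": 0,"ay": 0,"az": 0,"dx": 0.04,"dy": 0.009,"dz": 0,"gripper": -1},
    {"ax": 0,"ay": 0,"az": 0,"dx": 0.04,"dy": 0.009,"dz": 0,"gripper": -1},
    {"ax": 0,"ay": 0,"az": 0,"dx": 0.04,"dy": 0.009,"dz": 0,"gripper": -1},
    {"ax": 0,"ay": 0,"az": 0,"dx": 0.04,"dy": 0.009,"dz": 0,"gripper": -1}
  ]
}}

```text
time: 7.5
eef_pos: [586.8, 15.0, -8.2]
tool_rot: [180.0, 0.0, 12.3]
wrist_force: [-0.1, 0.6, -0.4]
grip_width: 85.5
grip_force: 0.1
```

Call:
{"op": "apply_moves", "data": {
  "targets": [
    {"ax": 0,"ay": 0,"az": 0,"dx": 0.02,"dy": 0.004,"dz": 0,"gripper": -1},
    {"ax": 0,"ay": 0,"az": 0,"dx": 0.02,"dy": 0.004,"dz": 0,"gripper": -1}
  ]
}}

```text
time: 7.7
eef_pos: [588.6, 15.4, -8.2]
tool_rot: [180.0, 0.0, 12.3]
wrist_force: [-0.2, 0.4, 0.3]
grip_width: 85.4
grip_force: 0.1
```

```bash
cat > fc.py <<'E'
from m import *
for n in("side","scene"):
    a=snap(n); c=cloud(a); f=a["frame"]; X=tr(c)
    k=(f.max(2)<90)&(X[...,0]>60)&(X[...,0]<160)&(abs(X[...,1]+13)<85)&(c[...,2]<75)&(c[...,2]>0)
    P=np.c_[X[k],c[k][:,2]]
    print(n,len(P))
    for y in range(-95,75,20):
        q=P[abs(P[:,1]-y)<10]
        if len(q)>5: print(y,len(q),"top",q[q[:,2].argmax()].round(0),"low",q[q[:,2].argmin()].round(0),"farX",q[:,0].max().round(0))
s=arm.read_state(); print("tcp",tr(s["eef_pos"]),s["eef_pos"][2],s["wrist_force"],s["time"])
E
python3 fc.py
```

```text
side 808
-95 96 top [ 90. -85.  74.] low [ 91. -88.   7.] farX 113.0
-75 283 top [ 75. -84.  75.] low [ 92. -77.   4.] farX 128.0
-55 139 top [ 66. -52.  75.] low [ 91. -63.   6.] farX 129.0
-35 29 top [ 83. -42.  75.] low [143. -32.   1.] farX 143.0
-15 9 top [68. -6. 71.] low [144. -20.   1.] farX 144.0
5 48 top [62. 14. 74.] low [97.  5. 11.] farX 130.0
25 174 top [63. 16. 75.] low [92. 24.  3.] farX 129.0
45 26 top [67. 55. 74.] low [67. 35. 47.] farX 73.0
scene 535
-95 21 top [ 86. -86.  72.] low [ 98. -94.   0.] farX 116.0
-75 81 top [ 91. -76.  73.] low [103. -71.   1.] farX 130.0
-55 110 top [ 95. -48.  74.] low [103. -62.   1.] farX 130.0
-35 28 top [ 88. -27.  75.] low [115. -25.   1.] farX 128.0
-15 13 top [ 91. -21.  75.] low [112. -21.   0.] farX 113.0
5 17 top [89.  1. 74.] low [119.   8.   2.] farX 129.0
25 103 top [94. 26. 75.] low [103.  28.   4.] farX 131.0
45 133 top [88. 47. 74.] low [102.  45.   2.] farX 132.0
65 29 top [90. 58. 75.] low [105.  62.   0.] farX 116.0
tcp [ 78.95434987 -13.17601135] -8.183933787159116 [-0.45942897  1.11628917  0.63647913] 7.8
```

The front leans on the far wall with the brow at x ≈ 91, the lower rims at x ≈ 129 and almost no force, as described. I let go, rise, and go over it to behind the wall.

Call:
{"op": "apply_moves", "data": {
  "targets": [
    {"ax": 0,"ay": 0,"az": 0,"dx": -0.08,"dy": -0.017,"dz": 0,"gripper": -1},
    {"ax": 0,"ay": 0,"az": 0,"dx": -0.16,"dy": -0.034,"dz": 0,"gripper": -1},
    {"ax": 0,"ay": 0,"az": 0,"dx": -0.16,"dy": -0.034,"dz": 0,"gripper": -1},
    {"ax": 0,"ay": 0,"az": 0,"dx": 0,"dy": 0,"dz": 0,"gripper": -1},
    {"ax": 0,"ay": 0,"az": 0,"dx": 0,"dy": 0,"dz": 0,"gripper": -1},
    {"ax": 0,"ay": 0,"az": 0,"dx": 0,"dy": 0,"dz": 0.3,"gripper": -1},
    {"ax": 0,"ay": 0,"az": 0,"dx": 0,"dy": 0,"dz": 0.8,"gripper": -1},
    {"ax": 0,"ay": 0,"az": 0,"dx": 0,"dy": 0,"dz": 0.8,"gripper": -1},
    {"ax": 0,"ay": 0,"az": 0,"dx": 0,"dy": 0,"dz": 0.6,"gripper": -1}
  ]
}}

```text
time: 8.7
eef_pos: [569.4, 11.1, 119.4]
tool_rot: [179.9, -0.1, 12.3]
wrist_force: [0.6, 0.4, 0.2]
grip_width: 85.1
grip_force: 0.0
```

```bash
python3 fc.py
```

```text
side 687
-95 27 top [115. -86.  29.] low [ 95. -90.   6.] farX 115.0
-75 139 top [124. -65.  46.] low [ 92. -76.   2.] farX 130.0
-55 70 top [125. -46.  46.] low [ 93. -53.   1.] farX 130.0
-35 131 top [124. -44.  45.] low [142. -37.   1.] farX 142.0
-15 107 top [118.  -7.  38.] low [137.  -9.   2.] farX 137.0
5 93 top [126.  15.  45.] low [101.   1.   5.] farX 129.0
25 59 top [127.  17.  45.] low [91. 22.  5.] farX 129.0
45 58 top [102.  43.  20.] low [143.  46.   0.] farX 143.0
scene 31
-95 7 top [104. -89.   6.] low [ 99. -86.   0.] farX 106.0
-75 10 top [127. -73.  42.] low [118. -72.   0.] farX 127.0
45 9 top [125.  40.  42.] low [108.  53.   3.] farX 125.0
tcp [ 61.26361996 -14.00049287] 121.68631022137136 [-0.03096861 -0.20652223 -0.55017423] 8.8
```

It stays standing with its top edge at z ≈ 45 and x ≈ 125–130. I move behind it and lower the fingers to tip z ≈ 34.

Call:
{"op": "apply_moves", "data": {
  "targets": [
    {"ax": 0,"ay": 0,"az": 0,"dx": 0.65,"dy": 0.142,"dz": 0,"gripper": -1},
    {"ax": 0,"ay": 0,"az": 0,"dx": 0.65,"dy": 0.142,"dz": 0,"gripper": -1},
    {"ax": 0,"ay": 0,"az": 0,"dx": 0.65,"dy": 0.142,"dz": 0,"gripper": -1},
    {"ax": 0,"ay": 0,"az": 0,"dx": 0,"dy": 0,"dz": 0,"gripper": -1},
    {"ax": 0,"ay": 0,"az": 0,"dx": 0,"dy": 0,"dz": -0.7,"gripper": -1},
    {"ax": 0,"ay": 0,"az": 0,"dx": 0,"dy": 0,"dz": -0.7,"gripper": -1},
    {"ax": 0,"ay": 0,"az": 0,"dx": 0,"dy": 0,"dz": -0.6,"gripper": -1},
    {"ax": 0,"ay": 0,"az": 0,"dx": 0,"dy": 0,"dz": 0,"gripper": -1},
    {"ax": 0,"ay": 0,"az": 0,"dx": 0,"dy": 0,"dz": 0,"gripper": -1}
  ]
}}

```text
time: 9.7
eef_pos: [665.6, 32.3, 16.7]
tool_rot: [-180.0, 0.1, 12.3]
wrist_force: [0.3, -0.3, 0.4]
grip_width: 85.4
grip_force: 0.0
```

```bash
python3 look.py p6 | head -1
```

```text
tcp [159.23981563 -13.32270023] [667.18312243  32.27349333  18.81323611] [0.38182091 0.08645491 0.29312115] 9.8
```

View pics/p6.png

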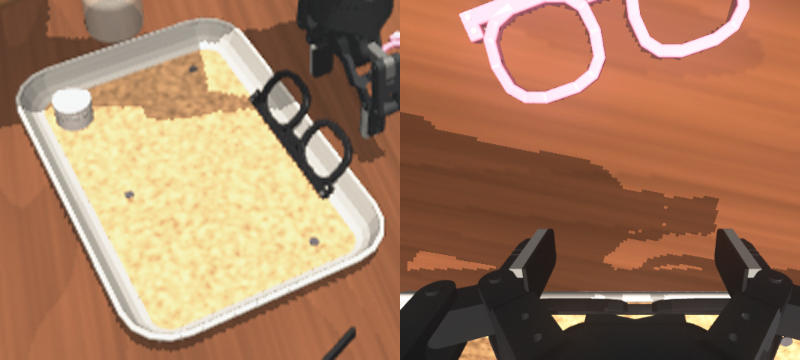

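The front leans evenly on the far wall at (305,130) in the composite. The fingers are behind it over the clear bench, well short of the pink pair. I draw back gently at about tip z 35.

Call:
{"op": "apply_moves", "data": {
  "targets": [
    {"ax": 0,"ay": 0,"az": 0,"dx": -0.08,"dy": -0.017,"dz": 0.05,"gripper": -1},
    {"ax": 0,"ay": 0,"az": 0,"dx": -0.08,"dy": -0.017,"dz": 0,"gripper": -1},
    {"ax": 0,"ay": 0,"az": 0,"dx": -0.08,"dy": -0.017,"dz": 0,"gripper": -1},
    {"ax": 0,"ay": 0,"az": 0,"dx": -0.08,"dy": -0.017,"dz": 0,"gripper": -1},
    {"ax": 0,"ay": 0,"az": 0,"dx": -0.08,"dy": -0.017,"dz": 0,"gripper": -1},
    {"ax": 0,"ay": 0,"az": 0,"dx": -0.06,"dy": -0.013,"dz": 0,"gripper": -1},
    {"ax": 0,"ay": 0,"az": 0,"dx": -0.06,"dy": -0.013,"dz": 0,"gripper": -1},
    {"ax": 0,"ay": 0,"az": 0,"dx": -0.06,"dy": -0.013,"dz": 0,"gripper": -1},
    {"ax": 0,"ay": 0,"az": 0,"dx": -0.06,"dy": -0.013,"dz": 0,"gripper": -1},
    {"ax": 0,"ay": 0,"az": 0,"dx": -0.06,"dy": -0.013,"dz": 0,"gripper": -1},
    {"ax": 0,"ay": 0,"az": 0,"dx": -0.06,"dy": -0.013,"dz": 0,"gripper": -1}
  ]
}}

```text
time: 10.9
eef_pos: [627.8, 24.2, 19.3]
tool_rot: [180.0, 0.0, 12.3]
wrist_force: [-0.6, 0.9, -0.4]
grip_width: 85.3
grip_force: 0.0
```

```bash
python3 fc.py
```

```text
side 951
-95 34 top [102. -85.  45.] low [ 91. -89.   5.] farX 102.0
-75 199 top [112. -68.  72.] low [ 90. -66.   4.] farX 126.0
-55 94 top [109. -63.  69.] low [ 89. -53.   3.] farX 127.0
-35 122 top [104. -42.  55.] low [ 90. -32.   1.] farX 137.0
-15 99 top [100.  -9.  49.] low [135.  -9.   0.] farX 135.0
5 89 top [103.  12.  58.] low [144.   4.   1.] farX 144.0
25 212 top [115.  31.  75.] low [149.  21.   0.] farX 149.0
45 98 top [107.  35.  72.] low [150.  43.   0.] farX 150.0
scene 527
-95 14 top [ 95. -86.  20.] low [102. -90.   1.] farX 117.0
-75 38 top [124. -66.  70.] low [ 98. -81.   1.] farX 127.0
-55 113 top [127. -57.  75.] low [107. -58.   1.] farX 134.0
-35 53 top [109. -42.  62.] low [112. -43.   0.] farX 128.0
-15 44 top [101.  -5.  44.] low [117. -22.   1.] farX 118.0
5 59 top [103.  12.  59.] low [122.   4.   1.] farX 154.0
25 61 top [127.  29.  74.] low [145.  24.   0.] farX 158.0
45 125 top [123.  43.  75.] low [153.  45.   1.] farX 158.0
65 20 top [112.  62.   6.] low [156.  66.   0.] farX 158.0
tcp [118.87447559 -12.82186495] 19.27754605503283 [ 0.03091833 -0.09278154  0.14982917] 11.0
```

The front is now nearly upright, with its top at (103, z 57) and the brow held at x ≈ 90. I draw on past upright.

Call:
{"op": "apply_moves", "data": {
  "targets": [
    {"ax": 0,"ay": 0,"az": 0,"dx": -0.06,"dy": -0.013,"dz": 0.02,"gripper": -1},
    {"ax": 0,"ay": 0,"az": 0,"dx": -0.06,"dy": -0.013,"dz": 0.02,"gripper": -1},
    {"ax": 0,"ay": 0,"az": 0,"dx": -0.06,"dy": -0.013,"dz": 0.02,"gripper": -1},
    {"ax": 0,"ay": 0,"az": 0,"dx": -0.06,"dy": -0.013,"dz": 0.02,"gripper": -1},
    {"ax": 0,"ay": 0,"az": 0,"dx": -0.06,"dy": -0.013,"dz": 0.02,"gripper": -1},
    {"ax": 0,"ay": 0,"az": 0,"dx": -0.06,"dy": -0.013,"dz": 0,"gripper": -1},
    {"ax": 0,"ay": 0,"az": 0,"dx": -0.06,"dy": -0.013,"dz": 0,"gripper": -1},
    {"ax": 0,"ay": 0,"az": 0,"dx": -0.06,"dy": -0.013,"dz": 0,"gripper": -1},
    {"ax": 0,"ay": 0,"az": 0,"dx": 0,"dy": 0,"dz": 0,"gripper": -1},
    {"ax": 0,"ay": 0,"az": 0,"dx": 0,"dy": 0,"dz": 0,"gripper": -1}
  ]
}}

```text
time: 12.0
eef_pos: [604.1, 19.0, 24.3]
tool_rot: [180.0, -0.0, 12.3]
wrist_force: [-0.2, -0.4, -0.2]
grip_width: 85.5
grip_force: 0.0
```

```bash
sed -i 's/>60)&(X\[...,0\]<160/>20)\&(X[...,0]<125/' fc.py; python3 fc.py; python3 look.py p7|head -1
```

```text
side 903
-95 20 top [ 57. -85.  10.] low [ 84. -88.   2.] farX 85.0
-75 184 top [ 89. -66.  72.] low [ 73. -82.   2.] farX 102.0
-55 90 top [ 84. -61.  74.] low [ 34. -64.   2.] farX 90.0
-35 128 top [ 72. -34.  12.] low [ 51. -30.   3.] farX 86.0
-15 99 top [ 72. -23.  12.] low [65. -6.  3.] farX 86.0
5 84 top [116.  12.  23.] low [39.  2.  3.] farX 116.0
25 205 top [87. 27. 75.] low [34. 27.  4.] farX 107.0
45 93 top [47. 45. 11.] low [74. 44.  2.] farX 85.0
scene 371
-95 12 top [111. -88.   6.] low [ 98. -92.   1.] farX 114.0
-75 39 top [ 98. -70.  73.] low [ 98. -81.   0.] farX 116.0
-55 76 top [104. -59.  75.] low [103. -60.   1.] farX 112.0
-35 45 top [ 88. -38.  18.] low [103. -41.   3.] farX 117.0
-15 38 top [ 90. -16.  19.] low [77. -9.  1.] farX 111.0
5 39 top [88.  4. 17.] low [118.   5.   1.] farX 118.0
25 38 top [96. 32. 69.] low [104.  28.   2.] farX 121.0
45 82 top [105.  36.  74.] low [100.  45.   1.] farX 109.0
tcp [ 94.89819655 -12.90542117] 24.347073605959892 [-0.05591847 -0.24353145 -0.16842848] 12.1
tcp [ 94.90205587 -12.84018317] [604.20788292  19.0939879   24.29970039] [ 0.42954963  0.08167216 -0.50924302] 12.2
```

View pics/p7.png

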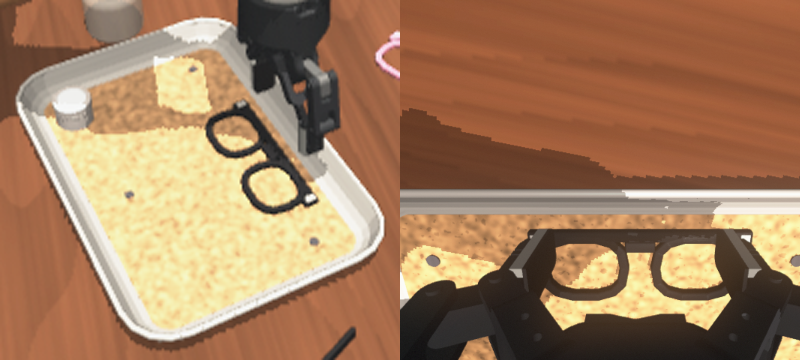

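It toppled face down with the rims towards the robot, centre x ≈ 59. I lift clear and verify it is flat.

Call:
{"op": "apply_moves", "data": {
  "targets": [
    {"ax": 0,"ay": 0,"az": 0,"dx": 0,"dy": 0,"dz": 0.4,"gripper": -1},
    {"ax": 0,"ay": 0,"az": 0,"dx": 0,"dy": 0,"dz": 0.8,"gripper": -1},
    {"ax": 0,"ay": 0,"az": 0,"dx": 0,"dy": 0,"dz": 0.8,"gripper": -1},
    {"ax": 0,"ay": 0,"az": 0,"dx": -0.6,"dy": 0,"dz": 0.8,"gripper": -1},
    {"ax": 0,"ay": 0,"az": 0,"dx": -0.6,"dy": 0,"dz": 0.8,"gripper": -1},
    {"ax": 0,"ay": 0,"az": 0,"dx": -0.6,"dy": 0,"dz": 0.5,"gripper": -1},
    {"ax": 0,"ay": 0,"az": 0,"dx": 0,"dy": 0,"dz": 0,"gripper": -1},
    {"ax": 0,"ay": 0,"az": 0,"dx": 0,"dy": 0,"dz": 0,"gripper": -1},
    {"ax": 0,"ay": 0,"az": 0,"dx": 0,"dy": 0,"dz": 0,"gripper": -1}
  ]
}}

```text
time: 13.1
eef_pos: [514.3, 19.0, 228.3]
tool_rot: [-180.0, 0.1, 12.3]
wrist_force: [0.6, -0.1, 0.3]
grip_width: 85.4
grip_force: 0.0
```

```bash
python3 - <<'E'
from m import *
for n in("wrist","side"):
    a=snap(n); c=cloud(a); X=tr(c)
    k=(a["frame"].max(2)<(150 if n=="wrist" else 90))&(X[...,0]>15)&(X[...,0]<97)&(abs(X[...,1]+13)<85)&(c[...,2]<25)&(c[...,2]>5.5)
    P=np.c_[X[k],c[k][:,2]]; w,*_=np.linalg.lstsq(np.c_[P[:,:2],np.ones(len(P))],P[:,2],rcond=None)
    print(n,len(P),np.degrees(w[:2]),np.median(P[:,2]),cv2.minAreaRect(np.float32(P[:,:2])))
print(arm.read_state()["eef_pos"])
E
```

```text
wrist 3270 [ 0.08782552 -0.01398235] 8.224628833069886 ((58.62096405029297, -15.448982238769531), (52.78644561767578, 145.0220947265625), 0.10846345871686935)
side 561 [ 0.29637707 -0.06789635] 8.309586731576132 ((58.79977035522461, -19.089683532714844), (53.07072830200195, 144.7300262451172), 0.21638543903827667)
[514.27608599  19.02024263 227.85551309]
```

It lies flat (within 0.3°) with its centre at tray (59,-15), and the arm is clear.

```bash
python3 -c "
from rig import arm
print(arm.job_done())"
```

```text
the job is handed in; nothing more can be done
None
```

The front was pushed up to lean on the far wall, then tipped back; it lies face down and flat in the tray at tray (59, -15) mm with the arm clear. The job was handed in at about 13 s, but no verdict was shown.

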